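# Open the push-to-open wire cupboard on the electronics bench

## Task

Wire is needed from the blue cupboard. Its door has no handle: push the door in near its white spot so that the spring catch lets go and the door pops ajar by itself, then swing that door wide open, about square to the cupboard or further, and let go. Keep the grey cupboard shut.

Things in the scene. Friction and masses are not known exactly. Their poses are not given: they have to be found in the camera images.
- blue_cupboard: Blue steel cupboard fixed to the bench beside a like grey one: 130 deep (x), 190 wide (y), 130 high. Origin: centre of underside; +x points out of its front, away from the robot within 20 deg. Door on the front plane x=+65, 10 thick, 188x126, ends 2 below the top; vertical hinge at x=+65, y=+95, free edge y=-94. Above height 60 the space behind the door is clear.
- blue_door (a joint): Blue door angle, rad: 0 shut on its catch; + opens (counter-clockwise from above), stop 1.75. Pushed in 4 to 5 mm at the spot (about 3 N; stop at 7 mm, -0.045 rad) the catch lets go; as the finger draws back a spring throws it to 0.45-0.5 rad (free edge 80 to 90 mm out). From there it swings lightly, under 1 N, and stays where left. It does not relatch.
- blue_door_spot (a point): Centre of the flat white spot, 24 across, on the blue door's outer face: 160 from the hinge, 30 from the free edge, 27 below the cupboard's top, 103 above the bench. Its frame turns with the door: x out of the door's outer face, y along the door towards the hinge, z up.
- grey_door (a joint): Angle of the grey cupboard's door in rad, same build and same catch: 0 shut, positive open. It must remain shut.

How it is judged:
By the outcome, as a careful person would: the job done as asked, in the order asked, and still so for the second after the job is handed in, with the robot touching nothing.
It also fails if it takes over 45 s, if anything falls off the work surface, if the arm or the gripper's body presses on something with over 40 N, if the wrist force passes 120 N, or if a joint passes its speed limit or range.

## Robot

A 7-joint arm with a two-finger parallel gripper is mounted at the origin on the work surface. World frame = base frame: x ahead of the robot, y to its left, z up, the work surface at z = 0. Lengths are in m, angles in rad, forces in N, time in s.
With the tool pointing down it reaches from about 0.4 to 0.9 m from the base axis. Payload 5.5 kg.
Tool frame: the origin (TCP) lies on the centre line of the jaws, within the pads' length; the fingertips stand 8 mm ahead of it and the grasp point (between the pads) lies 11 mm behind it; z points along the fingers, y is the line along which they close (so a half turn about z gives the same grasp; the last joint's range is limited). The gripper opens to 92 mm and grips with 3 to 60 N. Pads are 19 mm wide; open, the fingers measure 130 mm over their backs; the gripper's body (75 mm by 190 mm) begins 47 mm behind the grasp point.
Start: joints at [1.55, 0.501, -0.427, 1.55, 0.221, 1.138, -0.21], TCP at [0.182, -0.624, 0.235] pointing down, gripper open.
Joint ranges: [-2.88, 2.88], [-0.31, 2.03], [-1.54, 1.56], [0.2, 2.42], [-1.41, 4.55], [0.19, 2.02], [-2.57, 2.57]. Speed limits (rad/s): [2.57, 2.57, 3.14, 3.14, 3.14, 3.14, 3.14].

## Interface

Orientations are given as a unit quaternion [x, y, z, w].
In Python, from plant import arm, get_image, camera_params, outline_of, mark_of gives the robot as it stands. Calls block until the motion is done:
- arm.move_pose(position, orientation): joint-space move of the TCP to a pose.
- arm.move_l(position, v=0.15, orientation=None, until_force=None): straight line of the TCP; orientation=None keeps the orientation; v is the mean speed in m/s. With until_force (N) it stops when the force on the tool has changed by that much, and returns True; else False.
- arm.movej(angles): joint-space move.
- arm.ungrasp() and arm.close_gripper(newtons=None): open the fingers fully, or close them until they stop; newtons is the grip in N (None keeps the last).
- arm.hold(seconds).
- arm.ik(position, orientation): joint angles nearest the present ones, or None.
- arm.get_state(): the state.
- get_image(name): name is "scene" or "top" or "wrist"; returns (picture, depth): 480x640x3 uint8, red, green, blue; 480x640 float32, m along the optical axis (not along the pixel's ray), 0 where there is no reading.
- camera_params(name): a dict with "intrinsics" (3x3 intrinsics, pixels), "world_to_cam" (4x4, takes a point from world to camera coordinates). Camera axes: x right, y down, z forward; pixel columns grow to the right and rows downward; lengths in m; the calibration is good to about 2 mm. The wrist camera is an equidistant fisheye: a pixel r from the principal point sees the ray r / f radians off the axis. A picture is of the moment at which its call begins: read the wrist's pose just before it. camera_params takes no time and is no camera call; for the wrist camera it gives the pose at the moment of the call.
A pose or a line that the arm cannot do raises arm.IKError and nothing moves.
- arm.close_job(): hands the job in; it is judged then, once.
Trained networks look in the newest picture that a camera, given by its name, has taken for a name from the list of things; names that differ only in an ending like _2 or _b are one class to them, and where a whole thing is asked for, a point or a joint stands for the part that bears it (a point fixed in the world has none). Each returns a list of dicts, best first, with "score" (0 to 1); they miss things now and then, are a little off and sometimes report something else, mostly with a low value. They report only what shows in the picture. A call takes as long as a camera call.
- outline_of(camera, name): "region" (480x640 bool, what is visible of it) and "bbox" ([left, top, width, height] in pixels, round what is visible of it).
- mark_of(camera, name): "xy" ([column, row] in pixels: a listed point, or the origin of a listed thing).
The state is a dict: "time": time; "joints": joint angles; "joint_vel": joint speeds; "tau": joint torques, N m; "tool_pos": TCP position; "orientation": TCP orientation; "ft_force": force on the tool from outside, world axes, zero at the start; "ft_torque": the same for the moment, N m; "gripper_width": finger opening in m; "finger_force": force on a finger pad.
Only numpy, scipy, OpenCV 4.12 (cv2) and the standard library are available. Lean on these libraries where they do the work, as an engineer would, in place of code of your own. Each camera call takes 0.05 s, during which the arm holds its last target. There are 200 camera calls.

## Working session

There is one attempt and no reset: what is moved stays moved. The work goes in short steps, each a Python script; the robot and the scene stay as the last script left them, time stands still between calls to the robot, and variables do not carry over. Pictures are saved under pics/ and viewed, at most 10 in all, crops included, and the job is handed in when it is done.

```bash
mkdir -p pics; cat > h.py <<'E'
import numpy as np, cv2
from plant import arm, get_image, camera_params, outline_of, mark_of
def unproj(cam,uv,d):
    p=camera_params(cam);K=np.array(p["intrinsics"]);T=np.linalg.inv(np.array(p["world_to_cam"]))
    uv=np.atleast_2d(uv);d=np.atleast_1d(d)
    c=np.c_[(uv[:,0]-K[0,2])/K[0,0]*d,(uv[:,1]-K[1,2])/K[1,1]*d,d]
    return c@T[:3,:3].T+T[:3,3]
def save(im,n): cv2.imwrite(f"pics/{n}.png",im[:,:,::-1])
E
python3 - <<'E'
from h import *
ims=[]
for c in("scene","top"):
    im,d=get_image(c); np.savez(f"{c}.npz",im=im,d=d)
    print(c,np.linalg.inv(np.array(camera_params(c)["world_to_cam"]))[:3].round(3).tolist(),camera_params(c)["intrinsics"])
    for n in("blue_cupboard","blue_door_spot"):
        for m in mark_of(c,n)[:3]:
            u,v=m["xy"]; z=d[int(round(v)),int(round(u))]
            print(c,n,m["score"],m["xy"],z,unproj(c,m["xy"],z).round(4))
    for n in("blue_cupboard","blue_door","grey_door"):
        for o in outline_of(c,n)[:2]: print(c,n,o["score"],o["bbox"]); 
    save(im,c)
print(arm.get_state())
E
```

```text
scene [[-0.378, 0.828, -0.414, 0.79], [0.926, 0.334, -0.176, 0.159], [-0.007, -0.45, -0.893, 0.851]] [[481.3017391    0.         319.23242885]
 [  0.         481.3017391  238.20809985]
 [  0.           0.           1.        ]]
scene blue_cupboard 0.69 [413.4, 265.3] 0.7854342 [[0.4435 0.178  0.1282]]
scene blue_door_spot 0.7 [371.0, 268.4] 0.8180331 [[0.4606 0.1138 0.0964]]
scene blue_cupboard 0.78 [352.4, 187.9, 139.2, 135.8]
scene blue_door 0.72 [355.5, 249.1, 113.3, 69.6]
scene grey_door 0.75 [354.4, 253.2, 115.0, 70.2]
scene grey_door 0.6 [147.4, 179.2, 94.5, 89.2]
top [[0.024, -0.993, 0.116, 0.326], [-0.999, -0.021, 0.027, 0.006], [-0.024, -0.116, -0.993, 0.977]] [[514.53967034   0.         315.32440729]
 [  0.         514.53967034 239.15951174]
 [  0.           0.           1.        ]]
top blue_cupboard 0.57 [235.0, 266.2] 0.8519634 [[0.3768 0.1607 0.1288]]
top blue_door_spot 0.9 [268.8, 219.4] 0.8600777 [[0.4563 0.1074 0.1284]]
top blue_door 0.67 [170.8, 210.6, 116.5, 22.4]
top grey_door 0.88 [392.9, 191.5, 125.5, 29.2]
{'time': 0.6, 'joints': array([ 1.55020771,  0.50085813, -0.42701518,  1.55041745,  0.2208092 ,
        1.13832739, -0.21030468]), 'joint_vel': array([-0.00039148, -0.00090741,  0.00103243, -0.00129757, -0.00064678,
        0.00050781, -0.00050452]), 'tau': array([ 7.30605589e-04, -5.66100812e+01, -5.80582604e+00, -2.79358113e+01,
       -6.63461862e-02,  2.11548060e-02,  6.07487914e-05]), 'tool_pos': array([ 0.18203179, -0.62397579,  0.234749  ]), 'orientation': array([9.89946700e-01, 1.41440911e-01, 9.11180849e-06, 7.02954016e-06]), 'ft_force': array([ 0.50532282, -0.29241031,  0.60533217]), 'ft_torque': array([-0.01712611, -0.06210919, -0.00039787]), 'finger_force': 0.0, 'gripper_width': 0.09189087784181242}
```

View pics/scene.png

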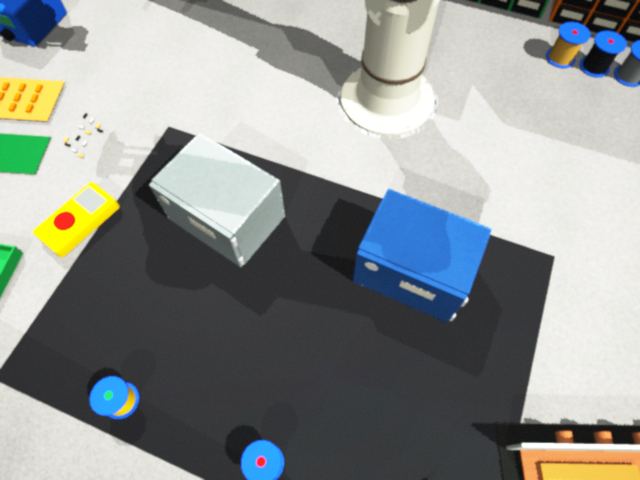

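View pics/top.png

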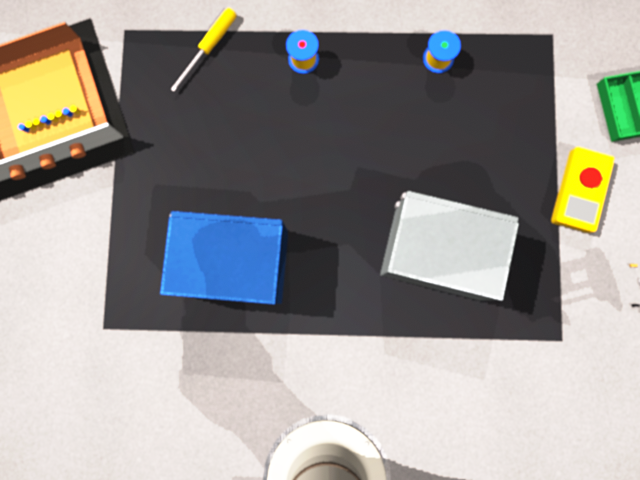

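The two views agree. The blue cupboard has its spot at scene (371,266), its front edge runs along row 215 in the top view, and its hinge is on the left (+y). The grey cupboard is at (452,245) in the top view. Next I'll fit the cupboard pose from depth.

```bash
cat > fit.py <<'E'
from h import *
vv,uu=np.mgrid[0:480,0:640]
uv=np.c_[uu.ravel(),vv.ravel()]
for c in("top","scene"):
    f=np.load(c+".npz"); d=f["d"].ravel(); im=f["im"].reshape(-1,3).astype(int)
    P=unproj(c,uv,d)
    for nm,ylo,yhi in(("blue",.0,.35),("grey",-.4,-.05)):
        m=(d>0)&(abs(P[:,2]-.129)<.006)&(P[:,1]>ylo)&(P[:,1]<yhi)&(P[:,0]>.25)&(P[:,0]<.6)
        r=cv2.minAreaRect((P[m,:2]*1000).astype(np.float32))
        print(c,nm,r,np.median(P[m,2]),cv2.boxPoints(r).round(1).tolist())
    if c=="scene":
        # spot: white pixels on blue door
        m=(im.min(1)>120)&(abs(uv[:,0]-371)<14)&(abs(uv[:,1]-267)<12)
        print("spot",uv[m].mean(0),P[m].mean(0),m.sum())
        m=(d>0)&(im[:,2]>im[:,0]+40)&(P[:,2]>.03)&(P[:,2]<.115)&(P[:,0]>.42)&(P[:,0]<.53)&(P[:,1]>.05)&(P[:,1]<.35)
        q=P[m]; l=cv2.fitLine((q[:,:2]*1000).astype(np.float32),cv2.DIST_HUBER,0,.01,.01).ravel()
        print("door line",l,q.min(0),q.max(0))
E
python3 fit.py
```

```text
top blue ((392.2351989746094, 184.00767517089844), (191.1015167236328, 140.1768341064453), 86.6118392944336) 0.12930872336953186 [[316.6000061035156, 92.80000305175781], [456.6000061035156, 84.5], [467.79998779296875, 275.20001220703125], [327.8999938964844, 283.5]]
top grey ((420.89276123046875, -199.4371795654297), (191.0000457763672, 140.46115112304688), 77.29800415039062) 0.12901081679488452 [[331.3999938964844, -277.20001220703125], [468.3999938964844, -308.0], [510.3999938964844, -121.69999694824219], [373.3999938964844, -90.80000305175781]]
scene blue ((393.0021057128906, 182.30294799804688), (189.96783447265625, 143.10455322265625), 86.65155029296875) 0.1284312102270213 [[316.0, 91.69999694824219], [458.8999938964844, 83.30000305175781], [470.0, 272.8999938964844], [327.1000061035156, 281.29998779296875]]
scene grey ((421.99420166015625, -200.98306274414062), (193.77700805664062, 141.91835021972656), 77.01248931884766) 0.12884137585633637 [[331.1000061035156, -279.3999938964844], [469.3999938964844, -311.29998779296875], [512.9000244140625, -122.5], [374.6000061035156, -90.5999984741211]]
spot [371.27419355 265.96774194] [0.45960124 0.11317251 0.10403847] 62
door line [5.8542810e-02 9.9828488e-01 4.6297153e+02 1.8008824e+02] [0.44821404 0.08442263 0.03004424] [0.46950399 0.27183223 0.11491581]
```

```bash
cat >> h.py <<'E'
from scipy.spatial.transform import Rotation as R
A=np.deg2rad(-3.4); O=np.array([.3880,.1832,0])
RL=R.from_euler("z",A)
def W(x,y,z): return O+RL.apply([x/1000,y/1000,z/1000])
def Q(yaw=0,tilt=0,flip=1):
    """tool z down, tip leaning to local -x by tilt deg; tool y along +-door y; yaw deg added"""
    t=np.deg2rad(tilt); z=np.array([-np.sin(t),0,-np.cos(t)]); y=np.array([0,flip,0.])
    return (RL*R.from_euler("z",yaw,degrees=True)*R.from_matrix(np.c_[np.cross(y,z),y,z])).as_quat()
E
python3 - <<'E'
from h import *
for fl in(1,-1):
    for t in(0,12):
        print(fl,t,[None if (j:=arm.ik(W(*p),Q(0,t,fl))) is None else j.round(2).tolist() for p in((140,-65,250),(140,-65,108),(85,-65,108),(205,-65,108))])
    for th in(0.4,.9,1.3,1.65):
        p=(65-20+140*np.sin(th),95-140*np.cos(th),100)
        j=arm.ik(W(*p),Q(np.rad2deg(th),0,fl)); print(th,None if j is None else j.round(2).tolist())
E
```

```text
1 0 [[0.7, 0.57, -1.29, 1.81, 0.59, 1.22, 0.75], [0.5, 0.66, -1.0, 1.93, 0.69, 0.94, 0.68], [0.58, 0.63, -1.1, 2.05, 0.72, 0.92, 0.59], [0.34, 0.66, -0.77, 1.78, 0.56, 0.94, 0.84]]
1 12 [[0.66, 0.88, -1.45, 1.64, 0.71, 1.56, 0.64], [0.37, 0.7, -0.82, 1.76, 0.46, 1.12, 0.89], [0.42, 0.65, -0.88, 1.89, 0.45, 1.06, 0.84], [0.4, 0.85, -0.92, 1.58, 0.59, 1.25, 0.86]]
0.4 [0.61, 0.86, -1.3, 2.0, 0.96, 1.1, 0.77]
0.9 [0.5, 0.97, -1.31, 1.84, 1.02, 1.21, 1.26]
1.3 [0.39, 1.03, -1.31, 1.73, 1.05, 1.27, 1.63]
1.65 [0.3, 1.06, -1.31, 1.66, 1.07, 1.3, 1.94]
-1 0 [[0.62, 0.47, -1.12, 1.81, 0.46, 1.16, -2.29], [0.43, 0.6, -0.88, 1.93, 0.59, 0.89, -2.39], [0.42, 0.5, -0.86, 2.06, 0.52, 0.82, -2.39], [0.39, 0.68, -0.84, 1.77, 0.61, 0.96, -2.33]]
-1 12 [[0.6, 0.71, -1.24, 1.64, 0.54, 1.45, -2.36], [0.42, 0.74, -0.9, 1.75, 0.52, 1.14, -2.3], [0.46, 0.67, -0.94, 1.89, 0.5, 1.08, -2.34], [0.37, 0.82, -0.86, 1.58, 0.54, 1.22, -2.25]]
0.4 [0.34, 0.55, -0.84, 2.01, 0.56, 0.83, -2.05]
0.9 [0.35, 0.74, -0.99, 1.84, 0.74, 0.99, -1.69]
1.3 [0.24, 0.79, -0.96, 1.73, 0.74, 1.03, -1.32]
1.65 [0.12, 0.79, -0.89, 1.66, 0.7, 1.04, -0.99]
```

```bash
python3 - <<'E'
from h import *
arm.close_gripper(10)
q=Q(0,12)
arm.move_pose(W(140,-65,260),q)
arm.move_l(W(140,-65,108),v=.2)
print(arm.get_state()["time"])
hit=arm.move_l(W(70,-65,108),v=.03,until_force=1.8)
s=arm.get_state(); loc=RL.inv().apply(s["tool_pos"]-O)*1000
print("contact",hit,loc,s["ft_force"],s["time"])
np.save("c.npy",loc)
if hit:
    h2=arm.move_l(W(loc[0]-9,-65,108),v=.02,until_force=8)
    s=arm.get_state(); print(h2,RL.inv().apply(s["tool_pos"]-O)*1000,s["ft_force"])
    arm.move_l(W(210,-65,108),v=.3)
    arm.hold(.3)
im,d=get_image("scene"); save(im,"s2"); np.savez("scene.npz",im=im,d=d); print(arm.get_state()["time"])
E
```

```text
5.7917
contact True [ 86.30525043 -65.0913416  107.79246578] [1.14564731 1.27151221 0.72643682] 7.4083
True [ 80.07851017 -65.4194497  107.78495966] [ 2.53632037 -0.21345338  1.19014505]
8.7917
```

View pics/s2.png

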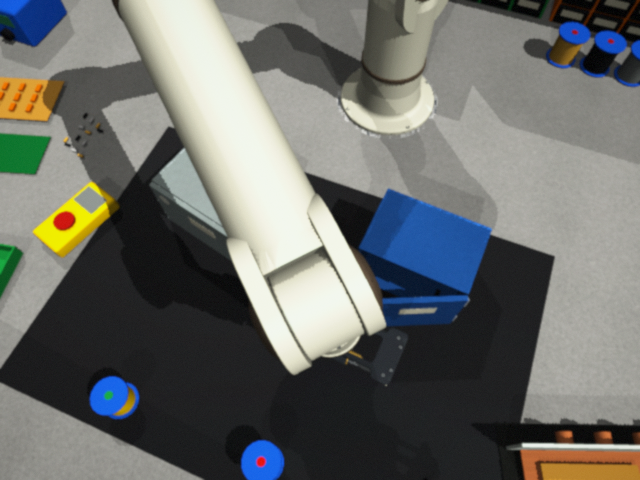

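The door has popped ajar: its panel now runs from the hinge at about (467,298) to about (383,325), partly behind the wrist. I'll measure the angle.

```bash
python3 - <<'E'
from h import *
f=np.load("scene.npz"); d=f["d"].ravel(); im=f["im"].reshape(-1,3).astype(int)
vv,uu=np.mgrid[0:480,0:640]
P=RL.inv().apply(unproj("scene",np.c_[uu.ravel(),vv.ravel()],d)-O)*1000
m=(d>0)&(im[:,2]>im[:,0]+30)&(P[:,0]>82)&(P[:,0]<180)&(abs(P[:,1])<110)&(P[:,2]>20)&(P[:,2]<135)
q=P[m]; print(m.sum(),q.min(0),q.max(0))
for lo in range(-90,90,20):
    k=(q[:,1]>lo)&(q[:,1]<=lo+20)
    if k.any(): print(lo,k.sum(),np.median(q[k],0),np.percentile(q[k,0],[5,95]))
E
```

```text
1475 [ 82.06165646 -24.82648319  20.35763564] [137.87026802  84.56592449 129.60166823]
-30 141 [132.42074662 -15.19275118 120.26389196] [123.90767232 136.45839644]
-10 313 [125.31701805  -0.65357329  99.24044665] [117.26888219 130.71900781]
10 260 [113.66043104  20.32463654 110.03560916] [105.0482717 120.114536 ]
30 264 [103.6238056   39.95015059 107.56873568] [ 95.5141939  109.50519283]
50 298 [92.6513208  61.0521076  99.64010784] [85.81632794 98.71180293]
70 199 [85.42437997 76.52136086 82.32656551] [82.30733921 88.65766684]
```

```bash
python3 - <<'E'
from h import *
def arc(th,off=10,r=150):
    s,c=np.sin(th),np.cos(th); return (65+r*s-off*c, 95-r*c-off*s)
arm.move_l(W(210,-65,220),v=.3)
arm.move_l(W(102,-58,220),v=.25,orientation=Q(14,0))
arm.move_l(W(102,-58,98),v=.15)
print(arm.get_state()["ft_force"],arm.get_state()["time"])
ths=np.linspace(.33,1.64,8)
for th in ths:
    hit=arm.move_l(W(*arc(th),98),v=.15,orientation=Q(np.rad2deg(th),0),until_force=12)
    s=arm.get_state(); print(round(th,2),hit,s["ft_force"].round(1),s["time"])
    if hit: break
else:
    arm.hold(.2)
    arm.move_l(W(*arc(1.64,40),98),v=.1)
    arm.move_l(W(*arc(1.64,40),260),v=.25)
    arm.move_pose(W(60,-250,330),Q(0,0))
for c in("scene","top"):
    im,d=get_image(c); save(im,c+"3"); np.savez(c+".npz",im=im,d=d)
print(arm.get_state()["time"])
E
```

```text
[ 0.44247594 -0.58174699 -0.22844516] 10.8667
0.33 False [-0.8 -0.   0.1] 11.1167
0.52 False [-0.6  0.  -0. ] 11.45
0.7 False [-0.2 -0.9 -0.1] 11.7833
0.89 False [ 0.2 -0.3 -0.1] 12.1167
1.08 False [-0.5 -0.4 -1.3] 12.45
1.27 False [ 0.5 -1.2  0.2] 12.7833
1.45 False [ 0.4 -1.  -1.1] 13.1167
1.64 False [ 0.8 -0.1  0.5] 13.45
16.35
```

View pics/top3.png

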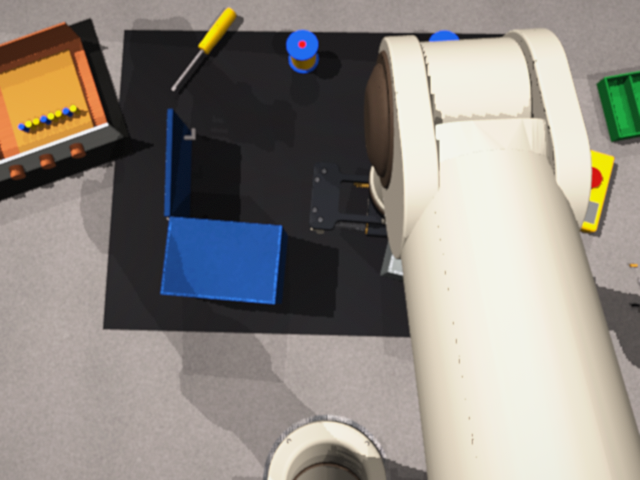

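View pics/scene3.png

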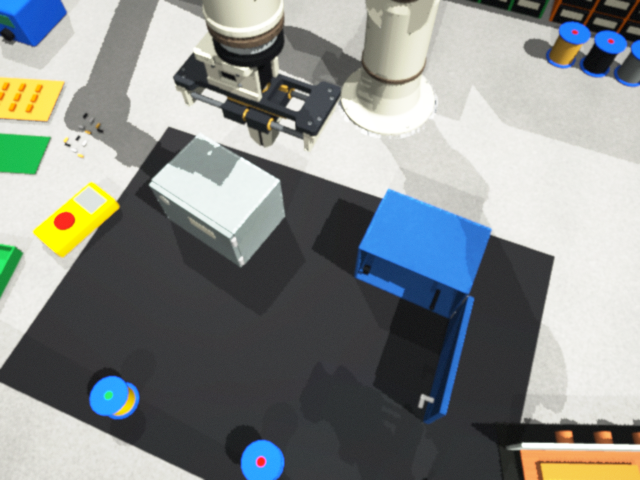

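The door stands wide open: top (168,215) to (168,112), scene (470,298) to (435,418). The grey cupboard is unchanged and shut, and the arm is clear. I'll check the angle and hand in.

```bash
python3 - <<'E'
from h import *
f=np.load("scene.npz"); d=f["d"].ravel(); im=f["im"].reshape(-1,3).astype(int)
vv,uu=np.mgrid[0:480,0:640]
P=RL.inv().apply(unproj("scene",np.c_[uu.ravel(),vv.ravel()],d)-O)*1000
m=(d>0)&(im[:,2]>im[:,0]+30)&(P[:,0]>95)&(P[:,0]<270)&(P[:,1]>50)&(P[:,1]<150)&(P[:,2]>122)&(P[:,2]<135)
l=cv2.fitLine(P[m,:2].astype(np.float32),cv2.DIST_HUBER,0,.01,.01).ravel()
th=np.arctan2(abs(l[0]),-l[1]*np.sign(l[0])); print(m.sum(),l,th, arm.get_state()["ft_force"])
if th>1.54: print(arm.close_job())
E
```

```text
754 [9.96023178e-01 8.90943184e-02 1.78175995e+02 1.08757515e+02] 1.660009 [-0.08261304 -0.67572904 -0.10578357]
the job is handed in; nothing more can be done
None
```

The blue door's catch was released by pushing in at the spot; the door popped ajar, was swung open to about 1.66 rad (95°) and let go, the grey cupboard stayed shut, and the job is handed in at about 16 s.

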